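Clamp the laser head in its V-block

TASK

Clamp the laser head in its V-block: with a finger, push the swing strap round over the head until its slot is fully home on the upright stud, and after that push the cam lever all the way down until it lies flat. It is done by pushing only: leave the laser head lying where it is in the V-block, and do not move or pick up the other things on the table.

Things in the scene. Friction and masses are not known exactly. Their poses are not given: they have to be found in the camera images.
- cradle: V-block fixture screwed to the table: black base plate 110 x 170 x 12 mm, a dark V-block 60 mm long in its middle. Origin: centre of the plate's underside. x runs along the vee, y across it, z up. At y = +50 mm stands the strap's steel pivot post (nut on top, up to z = 88 mm), at y = -55 mm the post with the upright 8 mm stud that carries the cam lever.
- strap_bar: swing strap: aluminium bar 24 wide, 14 high, 136 mm long, turning level on the pivot post. Origin: pivot axis, at the bar's underside (66 mm above the table; bar top 80). x points along it to the slotted end (bar from -14 to +122 mm; 4 mm pad under x = 50). y points to its trailing side: pushing the +y face (y = +12) in -y closes it. The slot, at x = 105, opens to -y.
- strap (a joint): swing of the strap in rad: 0 = home, slot right up against the stud (a stop), strap square across the laser head; grows (counter-clockwise from above) as it opens, to 1.7. Starts 1.0 to 1.55. Stays where left; 1 to 2 N swings it. A spring lets it sink up to 4 mm if pressed from above.
- lever (a joint): cam lever angle in rad above level: 0 = fully down, flat (a stop); 1.3 = fully raised. Starts 1.0 to 1.25. Stays where left; 5 to 8 N near its end moves it. While it is raised the strap passes under its cam; pushed down with the strap home, the cam presses the strap 1 to 2 mm down onto the laser head.
- lever_pin (a point): centre of the cam lever's hinge pin on top of the stud, 94 mm above the table. The pin runs along the cradle's y; flat, the lever points from the pin along the cradle's -x, and it swings up from there towards +z.
- lever_end (a point): point on the cam lever's upper face near its free end, 75 mm from the pin along the lever, 4 mm off its mid-plane. The lever is a flat black arm 16 mm wide, 8 mm thick, ending 85 mm from the pin. Flat, its upper face is 97 mm above the table.
- laser_head: laser head: loose dark metal cylinder, 36 mm diameter, 160 mm long, bare metal end caps, lying in the V-block along the cradle's x axis, its middle within 12 mm of the block's middle. Origin: on its axis, half-way along, 43 mm above the table (its top at 61.5 mm). Not to be moved.
- iris: bystander: small black iris ring (40 mm) on a short post with round foot, 67 mm tall, standing beyond the laser head's front. Origin: centre of its foot. Leave alone.
- post_holder: bystander: black post holder, 25 mm diameter, 80 mm tall, on a slotted foot 75 x 25 mm, with a thumbscrew. Origin: under the post. Leave alone.
- hex_driver: bystander: screwdriver-like hex driver, 190 mm long, 26 mm thick black handle, lying on the table. Origin: on the table under its middle. Leave alone.
- power_meter: bystander: blue hand-held power meter, 190 x 92 x 36 mm, lying on its back. Origin: centre of its underside. Leave alone.
There are look-alikes about, which are no part of the job. There is more than one size of the cradle; the job needs the middle-sized.

How it is judged:
By the outcome, as a careful person would: the job done as asked, in the order asked, and still so for the second after the job is handed in, with the robot touching nothing.
It also fails if it takes over 45 s, if anything falls off the work surface, if the arm or the gripper's body presses on something with over 40 N, if the wrist force passes 120 N, or if a joint passes its speed limit or range.

ROBOT

A 6-joint arm with a two-finger parallel gripper is mounted at the origin on the work surface. World frame = base frame: x ahead of the robot, y to its left, z up, the work surface at z = 0. Lengths are in m, angles in rad, forces in N, time in s.
With the tool pointing down it reaches from about 0.3 to 0.875 m from the base axis. Payload 4.2 kg.
Tool frame: the origin (TCP) lies on the centre line of the jaws, within the pads' length; the fingertips stand 14 mm ahead of it and the grasp point (between the pads) lies 5 mm behind it; z points along the fingers, y is the line along which they close (so a half turn about z gives the same grasp; the last joint's range is limited). The gripper opens to 85 mm and grips with 20 to 120 N. Pads are 22 mm wide; open, the fingers measure 114 mm over their backs; the gripper's body (76 mm by 85 mm) begins 54 mm behind the grasp point. The pads swing forward as they close: fully open they stand 13 mm farther back than shut.
Start: joints at [-1.222, 0.32, 1.565, -0, 1.257, -0.02], TCP at [0.207, -0.536, 0.245] pointing down, gripper open.
Joint ranges: [-3.11, 3.11], [-0.84, 2.01], [0.21, 2.61], [-1.34, 4.49], [0.05, 2.63], [-2.56, 2.56]. Speed limits (rad/s): [2.57, 2.57, 3.14, 3.14, 3.14, 3.14].

INTERFACE

Orientations are given as a unit quaternion [w, x, y, z].
In Python, from rig import arm, read_camera, models gives the robot as it stands.
- The arm moves only by the tool jog_arm, never from a script. Its argument "targets" is a list of rows, each an object with "offset": the shift along the world's x, y, z in m, a list of three; "spin": the turn about the world's z in rad; "hand": the finger opening in m, from 0 to 0.0854. In form: [{"offset": [tx, ty, tz], "spin": spin, "hand": hand}, ...]. A call has 1 to 5 rows; each row shifts and turns the commanded pose from where the row before left it; what a row does not reach is not made up. A row lasts 1/8 s, in which the tool goes at most 62.5 mm and 10.7 degrees, less where a joint would pass 70% of its speed; a pose out of reach is approached as far as the arm can. A call is refused whole if a number of a shift passes 0.0625 or a number of a turn 0.188, either way. A call with a gripper value outside its range is refused whole. The fingers move at their own pace and stop on an object; "newtons" is the grip in N (left out, the last holds). Time passes only in rows, so rows that do not move let the fingers close. It gives the time, the measured TCP pose, the force, the opening and the grip force at its end, in the units of the state.
- arm.read_state(): the state, without advancing time (a new reading comes with each control period).
- read_camera(name): name is "side" or "top" or "wrist"; returns a dict with "img" (420x560x3 uint8, blue, green, red), "fov_y" (degrees; the focal length in pixels is half the picture's height over the tangent of half this angle, whatever the lens; pixels are square), "cx", "cy" (the principal point, pixels), "T" (4x4, takes a point from camera to world coordinates); the wrist camera has in their place "mount" (4x4, takes a point from camera to tool coordinates, whose origin is the TCP and whose axes are the flange's). Camera axes: x right, y down, z forward; pixel columns grow to the right and rows downward; lengths in m; the calibration is good to about 2 mm. A picture is of the moment at which its call begins: read the wrist's pose just before it. There is no depth.
- arm.sign_off(): hands the job in; it is judged then, once.
Trained networks look in the newest picture that a camera, given by its name, has taken for a name from the list of things; names that differ only in an ending like _2 or _b are one class to them, and where a whole thing is asked for, a point or a joint stands for the part that bears it (a point fixed in the world has none). Each returns a list of dicts, best first, with "p" (0 to 1); they miss things now and then, are a little off and sometimes report something else, mostly with a low value. They report only what shows in the picture. A call takes as long as a camera call. They do not tell look-alikes from the thing itself.
- models.spot_in(name, camera): "position" ([column, row] as shares, 0 to 1, of the picture: columns of its width, rows of its height, amid what is visible of it).
- models.cut_out(name, camera): "pixels" (420x560 bool, what is visible of it) and "position" ([column, row] as shares, 0 to 1, of the picture: columns of its width, rows of its height, amid what is visible of it).
The state is a dict: "t": time; "joint_positions": joint angles; "qd": joint speeds; "joint_torque": joint torques, N m; "ee_pos": TCP position; "orientation": TCP orientation; "force": force on the tool from outside, world axes, zero at the start; "moment": the same for the moment, N m; "width": finger opening in m; "grasp_force": force on a finger pad.
Only numpy, scipy, OpenCV 4.12 (cv2) and the standard library are available. Lean on these libraries where they do the work, as an engineer would, in place of code of your own. Each camera call takes 0.05 s, during which the arm holds its last target. There are 200 camera calls.

## Working session

There is one attempt and no reset: what is moved stays moved. The work goes in short steps, Python scripts to look and compute and a tool call to move; the robot and the scene stay as the last step left them, time stands still between calls to the robot, and variables do not carry over. Pictures are saved under pics/ and viewed, at most 10 in all, crops included, and the job is handed in when it is done.

Besides the shell and the picture viewer there is one more tool, called after "Emit:" by a JSON object that holds its "fn" and its "kwargs", one argument or row to a line. jog_arm: Moves the arm, as the interface text tells. Its arguments: {"type":"object","properties":{"targets":{"type":"array"},"newtons":{"type":"number"}},"required":["targets"]}

```bash
mkdir -p pics
cat > h.py <<'E'
import numpy as np,cv2
from rig import arm,read_camera,models
def K(c):
    f=210/np.tan(np.radians(c['fov_y'])/2); return f
def ray(c,u,v,T=None):
    T=c['T'] if T is None else T
    d=np.array([(u-c['cx'])/K(c),(v-c['cy'])/K(c),1]); return T[:3,3],T[:3,:3]@d
def onz(c,u,v,z):
    o,d=ray(c,u,v); return o+d*(z-o[2])/d[2]
def proj(c,p):
    q=np.linalg.inv(c['T'])@np.append(p,1); return K(c)*q[:2]/q[2]+[c['cx'],c['cy']]
E
python3 - <<'E'
from h import *
ims=[]
for n in('top','side'):
    c=read_camera(n); cv2.imwrite(f'pics/{n}0.png',cv2.resize(c['img'],(800,600))); print(n,c['fov_y'],c['cx'],c['cy'],np.round(c['T'],3).tolist())
    for k in('cradle','strap_bar','lever_end','lever_pin','laser_head','iris','post_holder'):
        for r in models.spot_in(k,n)[:4]:
            u,v=r['position'][0]*560,r['position'][1]*420
            print(k,round(r['p'],2),round(u),round(v),onz(c,u,v,0.07).round(3))
print(arm.read_state()['t'])
E
```

```text
top 47.941091973876254 276.2990882487493 206.1766740798375 [[0.062, -0.977, 0.205, 0.357], [-0.998, -0.061, 0.011, 0.048], [0.002, -0.205, -0.979, 1.018], [0.0, 0.0, 0.0, 1.0]]
cradle 0.88 344 220 [ 0.536 -0.081  0.07 ]
cradle 0.83 371 323 [ 0.336 -0.14   0.07 ]
cradle 0.76 171 160 [0.641 0.285 0.07 ]
strap_bar 0.8 338 186 [ 0.607 -0.065  0.07 ]
strap_bar 0.63 159 148 [0.665 0.312 0.07 ]
strap_bar 0.63 374 324 [ 0.334 -0.146  0.07 ]
lever_end 0.72 401 333 [ 0.319 -0.199  0.07 ]
lever_end 0.69 398 215 [ 0.553 -0.192  0.07 ]
lever_pin 0.98 171 158 [0.645 0.286 0.07 ]
lever_pin 0.79 374 323 [ 0.336 -0.147  0.07 ]
lever_pin 0.74 344 219 [ 0.538 -0.08   0.07 ]
laser_head 0.59 360 215 [ 0.548 -0.113  0.07 ]
iris 0.72 352 116 [ 0.763 -0.09   0.07 ]
post_holder 0.65 275 145 [0.688 0.069 0.07 ]
post_holder 0.57 340 187 [ 0.605 -0.07   0.07 ]
side 49.20649109313616 272.3308554734369 210.93750314846642 [[0.982, -0.145, 0.119, 0.424], [-0.187, -0.72, 0.669, -0.673], [-0.011, -0.679, -0.734, 0.888], [0.0, 0.0, 0.0, 1.0]]
cradle 0.95 296 164 [0.65  0.227 0.07 ]
cradle 0.93 291 295 [ 0.55 -0.17  0.07]
strap_bar 0.95 306 247 [ 0.61  -0.054  0.07 ]
strap_bar 0.71 293 139 [0.665 0.333 0.07 ]
strap_bar 0.64 190 312 [ 0.342 -0.169  0.07 ]
lever_end 0.75 294 153 [0.657 0.274 0.07 ]
lever_end 0.57 184 330 [ 0.326 -0.206  0.07 ]
lever_end 0.48 293 285 [ 0.561 -0.145  0.07 ]
lever_pin 0.95 291 295 [ 0.55 -0.17  0.07]
lever_pin 0.95 296 161 [0.654 0.241 0.07 ]
lever_pin 0.91 193 328 [ 0.344 -0.205  0.07 ]
laser_head 0.87 282 281 [ 0.538 -0.131  0.07 ]
iris 0.82 383 262 [ 0.767 -0.126  0.07 ]
post_holder 0.66 328 222 [0.679 0.011 0.07 ]
0.8
```

View pics/top0.png

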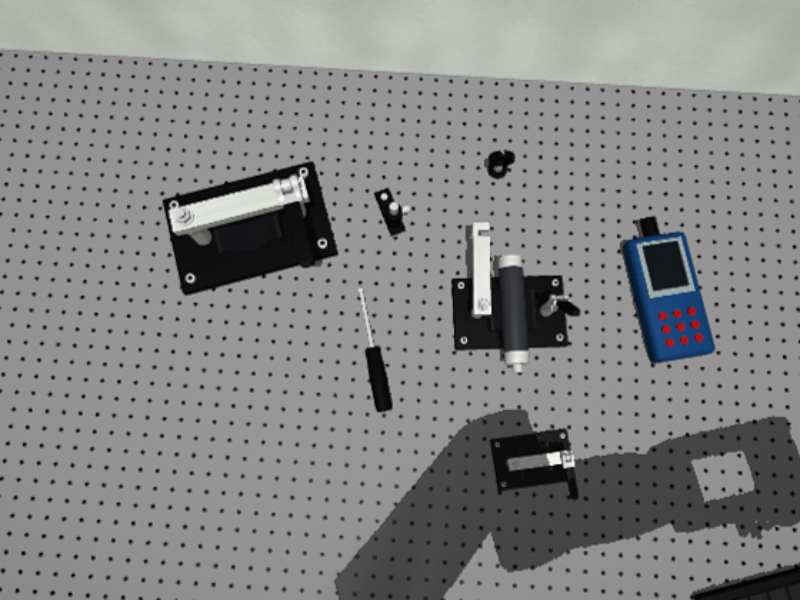

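View pics/side0.png

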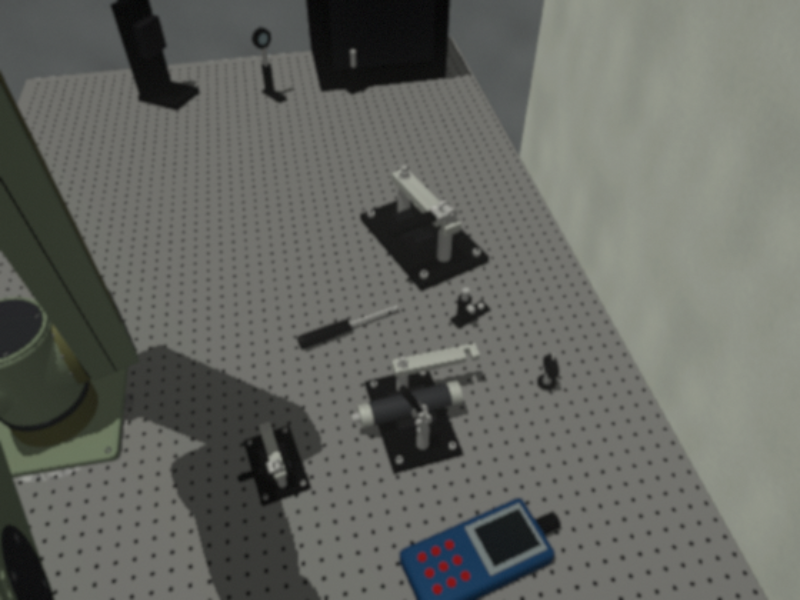

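The top view shows three cradles. The middle-sized one is at about (510,310) in the 800-px picture and holds the laser head. Its strap is open, running from (483,303) to (480,228), and its lever is raised near (560,302).

Run:
```python
from h import *
s=0.7
c=read_camera('top'); 
im=c['img'][140:270,300:420]; cv2.imwrite('pics/crop1.png',cv2.resize(im,None,fx=4.6,fy=4.6,interpolation=cv2.INTER_CUBIC))
scr=np.array([[460,285],[557,283],[561,337],[464,340]])*s
W=np.array([onz(c,*p,0.013) for p in scr]); print(W.round(4), W.mean(0).round(4))
for r in models.cut_out('strap_bar','top')[:3]:
    m=r['pixels'].astype(np.uint8); print('strap',r['p'],r['position'],m.sum(),cv2.minAreaRect(cv2.findNonZero(m)))
    P=np.array([onz(c,*p,0.080)[:2] for p in cv2.boxPoints(cv2.minAreaRect(cv2.findNonZero(m)))]);print(P.round(4).tolist())
for k in ('cradle','lever_end','laser_head'):
  for r in models.cut_out(k,'top')[:3]:
    m=r['pixels'].astype(np.uint8); print(k,r['p'],r['position'],m.sum(),cv2.minAreaRect(cv2.findNonZero(m)))
print('pivot z.088',onz(c,483*s,303*s,.086))
c2=read_camera('side');im=c2['img'][225:345,235:355]; cv2.imwrite('pics/crop2.png',cv2.resize(im,None,fx=5,fy=5,interpolation=cv2.INTER_CUBIC))
```

```text
[[ 0.5888 -0.0392  0.013 ]
 [ 0.6012 -0.1871  0.013 ]
 [ 0.5183 -0.1941  0.013 ]
 [ 0.5047 -0.0488  0.013 ]] [ 0.5533 -0.1173  0.013 ]
strap 0.97 [0.2875, 0.3455] 1400 ((166.75775146484375, 144.05120849609375), (19.316509246826172, 98.00499725341797), 75.67728424072266)
[[0.6589, 0.3977], [0.7247, 0.2053], [0.6841, 0.1916], [0.6192, 0.3825]]
strap 0.65 [0.6021, 0.4474] 668 ((336.9999694824219, 187.99998474121094), (11.999998092651367, 63.99999237060547), 0.0)
[[0.5322, -0.0534], [0.667, -0.0481], [0.6686, -0.073], [0.5337, -0.0775]]
strap 0.55 [0.6775, 0.765] 242 ((377.9599609375, 322.2200012207031), (8.34386157989502, 28.991378784179688), 81.8698959350586)
[[0.3397, -0.1227], [0.3509, -0.178], [0.3355, -0.1804], [0.3244, -0.1254]]
cradle 0.92 [0.6643, 0.7662] 2175 ((373.7921447753906, 328.2811279296875), (51.62247848510742, 57.06163024902344), 81.46923065185547)
cradle 0.91 [0.3055, 0.3769] 7703 ((174.4530792236328, 159.72760009765625), (71.99932861328125, 112.21898651123047), 76.86598205566406)
cradle 0.84 [0.6138, 0.5212] 3649 ((360.5, 200.0), (88.0, 89.0), 90.0)
lever_end 0.79 [0.37, 0.3693] 726 ((208.12844848632812, 155.261474609375), (64.74906158447266, 16.378829956054688), 73.3007583618164)
lever_end 0.75 [0.712, 0.8007] 190 ((399.8648986816406, 334.6891784667969), (31.235809326171875, 7.069156646728516), 80.53767395019531)
lever_end 0.63 [0.7079, 0.5048] 206 ((395.0, 213.0), (14.0, 20.0), 90.0)
laser_head 0.9 [0.6462, 0.5157] 1437 ((359.1776428222656, 218.98728942871094), (82.50408172607422, 19.165454864501953), 85.91438293457031)
pivot z.088 [ 0.5480782  -0.06634011  0.086     ]
```

View pics/crop1.png

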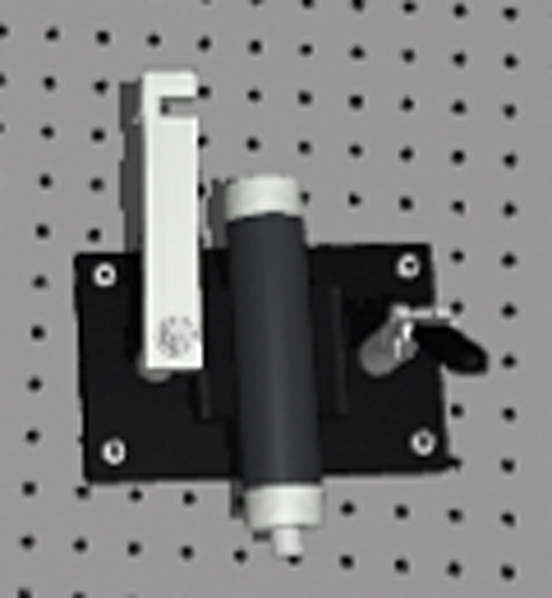

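View pics/crop2.png

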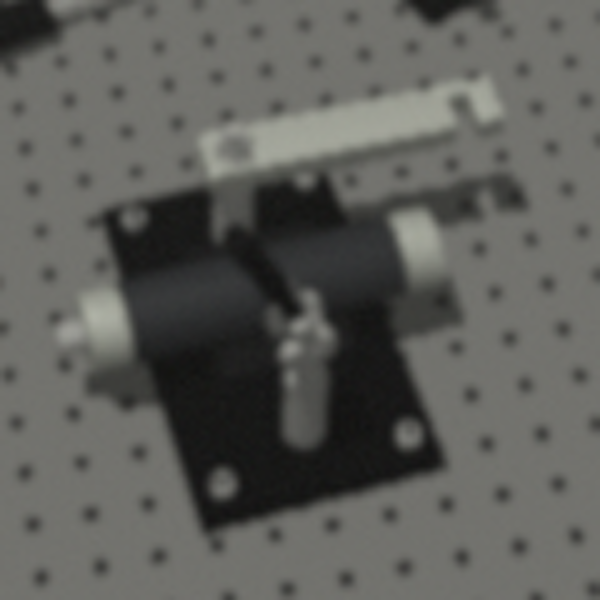

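The crops show the plate screws at (323,200), (389,198), (392,236) and (325,238) in full-picture pixels. The strap is nearly along the vee, about 1.5 rad open, and the lever leans up towards -x. Next I work out the waypoints.

```bash
cat > plan.py <<'E'
from h import *
from scipy.spatial.transform import Rotation as R
C=np.array([.5533,-.1173]); yaw=.094
ex=np.array([np.cos(yaw),np.sin(yaw)]); ey=np.array([-ex[1],ex[0]])
w=lambda x,y:C+x*ex+y*ey
piv=w(0,.05); pin=w(0,-.055)
hx,hy=.011,.0145
def swing(th,r,gap=0):
    a=yaw-np.pi/2+th; u=np.array([np.cos(a),np.sin(a)]); n=np.array([-u[1],u[0]])
    h=hx*abs(np.cos(th))+hy*abs(np.sin(th)) if 1 else 0
    return piv+r*u+(.012+h+gap)*n
def tool():
    s=arm.read_state(); q=s['orientation']; M=R.from_quat([q[1],q[2],q[3],q[0]]).as_matrix(); return s,M
E
python3 - <<'E'
from plan import *
s,M=tool(); print(s['t'],s['ee_pos'],s['width'],M.round(3).tolist())
ya=np.arctan2(M[1,1],M[0,1]); want=yaw+np.pi/2
d=(want-ya+np.pi/2)%np.pi-np.pi/2; print('spin',d)
ct=read_camera('top'); cs=read_camera('side')
def tri(a,b):
    o1,d1=ray(ct,*a); o2,d2=ray(cs,*b); k=np.linalg.lstsq(np.c_[d1,-d2],o2-o1,rcond=None)[0]
    p,q=o1+k[0]*d1,o2+k[1]*d2; return (p+q)/2,np.linalg.norm(p-q)
e,g=tri((300+482/4.6,140+362/4.6),(235+233/5,225+232/5)); print('lever tip',e,g,'cradle',(e[:2]-C)@ex,(e[:2]-C)@ey)
e,g=tri((300+176/4.6,140+337/4.6),(235+237/5,225+149/5)); print('nut',e,g,piv)
a0=onz(ct,300+174/4.6,140+367/4.6,.08);a1=onz(ct,300+170/4.6,140+75/4.6,.08); d=a1-a0; print('strap th',np.arctan2(d[1],d[0])-yaw+np.pi/2,np.linalg.norm(d), a0,a1)
print('piv',piv,'pin',pin)
for th in (1.52,1.3,1.1,.9,.7,.5,.3,.15,.05,0): print(th,swing(th,.042).round(4))
print('approach',swing(1.52,.042,.02))
E
```

```text
1.1 [ 0.20729571 -0.53633825  0.24532774] 0.08556176214438277 [[0.933, 0.361, 0.0], [0.361, -0.933, -0.0], [-0.0, 0.0, -1.0]]
spin -0.2748074341054334
lever tip [ 0.52708211 -0.17761731  0.17125474] 0.002092883414739932 cradle -0.03176362469472451 -0.05759016822157201
nut [ 0.55038631 -0.06801488  0.07520827] 0.004875616415571922 [ 0.54860692 -0.06752074]
strap th 1.5260099714439457 0.13380482239981467 [ 0.53348279 -0.06708699  0.08      ] [ 0.66712561 -0.06050463  0.08      ]
piv [ 0.54860692 -0.06752074] pin [ 0.55846239 -0.17205719]
1.52 [ 0.5894 -0.0387]
1.3 [ 0.595  -0.0464]
1.1 [ 0.5987 -0.0552]
0.9 [ 0.6003 -0.0651]
0.7 [ 0.5994 -0.0757]
0.5 [ 0.5958 -0.0863]
0.3 [ 0.5895 -0.096 ]
0.15 [ 0.5831 -0.1022]
0.05 [ 0.5781 -0.1057]
0 [ 0.5754 -0.1072]
approach [ 0.58853607 -0.01871083]
```

Emit:
{"fn": "jog_arm", "kwargs": {
  "targets": [
    {"offset": [0.032,0.0434,0],"spin": -0.14,"hand": 0},
    {"offset": [0.032,0.0434,0],"spin": -0.135,"hand": 0},
    {"offset": [0.032,0.0434,0],"spin": 0,"hand": 0},
    {"offset": [0.032,0.0434,0],"spin": 0,"hand": 0},
    {"offset": [0.032,0.0434,0],"spin": 0,"hand": 0}
  ]
}}

```text
t: 1.82
ee_pos: [0.3682, -0.318, 0.2455]
orientation: [0.0, 0.999, 0.047, 0.0]
force: [0.6, 0.2, 0.3]
width: -0.0002
grasp_force: 0.0
```

Emit:
{"fn": "jog_arm", "kwargs": {
  "targets": [
    {"offset": [0.032,0.0434,0],"spin": 0,"hand": 0},
    {"offset": [0.032,0.0434,0],"spin": 0,"hand": 0},
    {"offset": [0.032,0.0434,0],"spin": 0,"hand": 0},
    {"offset": [0.032,0.0434,0],"spin": 0,"hand": 0},
    {"offset": [0.032,0.0434,0],"spin": 0,"hand": 0}
  ]
}}

```text
t: 2.45
ee_pos: [0.5282, -0.1008, 0.2455]
orientation: [0.0, 0.999, 0.047, 0.0]
force: [0.5, -0.7, 0.3]
width: 0.0001
grasp_force: 0.0
```

Emit:
{"fn": "jog_arm", "kwargs": {
  "targets": [
    {"offset": [0.032,0.0434,0],"spin": 0,"hand": 0},
    {"offset": [0.03,0.048,0],"spin": 0,"hand": 0},
    {"offset": [0,0,0],"spin": 0,"hand": 0}
  ]
}}

```text
t: 2.82
ee_pos: [0.5908, -0.0078, 0.2448]
orientation: [-0.0, 0.999, 0.049, 0.0]
force: [-0.5, 0.2, -0.0]
width: 0.0002
grasp_force: 0.0
```

Emit:
{"fn": "jog_arm", "kwargs": {
  "targets": [
    {"offset": [0,0,-0.055],"spin": 0,"hand": 0},
    {"offset": [0,0,-0.055],"spin": 0,"hand": 0},
    {"offset": [0,0,-0.04],"spin": 0,"hand": 0},
    {"offset": [0,0,-0.012],"spin": 0,"hand": 0},
    {"offset": [0,-0.01,0],"spin": 0,"hand": 0}
  ]
}}

```text
t: 3.45
ee_pos: [0.5893, -0.0215, 0.0836]
orientation: [0.0, 0.999, 0.047, -0.0]
force: [0.6, -0.3, 0.3]
width: 0.0004
grasp_force: 0.0
```

Run:
```python
from h import *
s=arm.read_state();print(s['ee_pos'],s['force'])
a=read_camera('top')['img'][130:270,290:420];b=read_camera('side')['img'][205:345,235:365]
cv2.imwrite('pics/c3.png',np.hstack([cv2.resize(x,(400,400),interpolation=cv2.INTER_CUBIC) for x in(a,b)]))
```

```text
[ 0.5893452  -0.02145259  0.0836381 ] [ 0.60130549 -0.29135722  0.30999162]
```

View pics/c3.png

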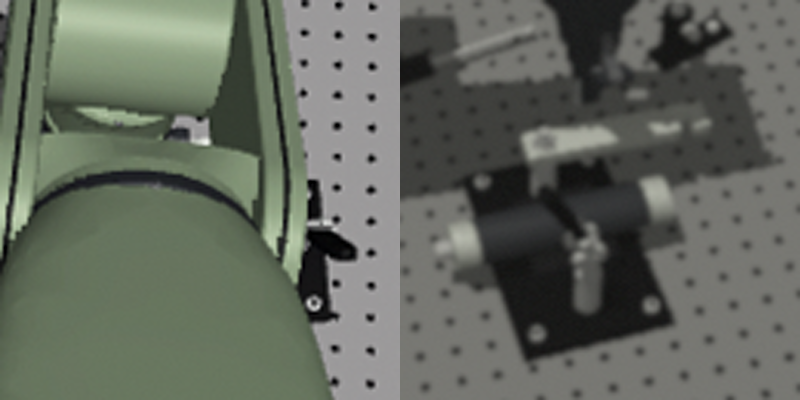

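Emit:
{"fn": "jog_arm", "kwargs": {
  "targets": [
    {"offset": [0.0005,-0.013,0],"spin": 0,"hand": 0},
    {"offset": [0.005,-0.012,0],"spin": 0,"hand": 0},
    {"offset": [0.0037,-0.0088,0],"spin": 0,"hand": 0},
    {"offset": [0.0016,-0.0099,0],"spin": 0,"hand": 0},
    {"offset": [0,0,0],"spin": 0,"hand": 0}
  ]
}}

```text
t: 4.18
ee_pos: [0.6003, -0.0656, 0.0833]
orientation: [0.0, 0.999, 0.047, 0.0]
force: [-0.2, -0.2, -0.5]
width: -0.0001
grasp_force: 0.1
```

Emit:
{"fn": "jog_arm", "kwargs": {
  "targets": [
    {"offset": [-0.0009,-0.0106,0],"spin": 0,"hand": 0},
    {"offset": [-0.0036,-0.0106,0],"spin": 0,"hand": 0},
    {"offset": [-0.0063,-0.0097,0],"spin": 0,"hand": 0},
    {"offset": [0,0,0],"spin": 0,"hand": 0}
  ]
}}

```text
t: 4.68
ee_pos: [0.5883, -0.0966, 0.0832]
orientation: [0.0, 0.999, 0.046, -0.001]
force: [-0.9, 0.7, -0.2]
width: -0.0001
grasp_force: 0.0
```

Run:
```python
from h import *
s=arm.read_state();print(s['ee_pos'],s['force'])
b=read_camera('side')['img'][205:345,235:365]
cv2.imwrite('pics/c4.png',cv2.resize(b,(560,600),interpolation=cv2.INTER_CUBIC))
```

```text
[ 0.58827587 -0.09662876  0.08323495] [-0.8743565   0.67549438 -0.21006467]
```

View pics/c4.png

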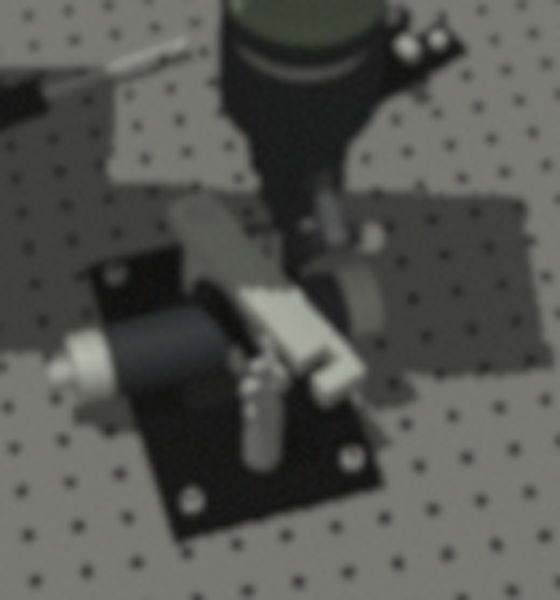

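The strap is following the finger. Its slot at (320,350) is approaching the stud, with about 0.3 rad left.

Emit:
{"fn": "jog_arm", "kwargs": {
  "targets": [
    {"offset": [-0.006,-0.006,0],"spin": 0,"hand": 0},
    {"offset": [-0.005,-0.0035,0],"spin": 0,"hand": 0},
    {"offset": [0,0,0],"spin": 0,"hand": 0}
  ]
}}

```text
t: 5.1
ee_pos: [0.5775, -0.1053, 0.0833]
orientation: [0.0, 0.999, 0.047, -0.001]
force: [0.1, -0.9, 0.5]
width: -0.0002
grasp_force: 0.0
```

Emit:
{"fn": "jog_arm", "kwargs": {
  "targets": [
    {"offset": [-0.0015,-0.0005,0],"spin": 0,"hand": 0},
    {"offset": [-0.001,0,0],"spin": 0,"hand": 0},
    {"offset": [0,0,0],"spin": 0,"hand": 0}
  ]
}}

```text
t: 5.48
ee_pos: [0.5759, -0.1055, 0.0834]
orientation: [0.0, 0.999, 0.047, 0.0]
force: [1.3, 0.7, 0.4]
width: -0.0
grasp_force: 0.6
```

Emit:
{"fn": "jog_arm", "kwargs": {
  "targets": [
    {"offset": [-0.001,0,0],"spin": 0,"hand": 0},
    {"offset": [-0.001,0,0],"spin": 0,"hand": 0},
    {"offset": [0,0,0],"spin": 0,"hand": 0}
  ]
}}

```text
t: 5.85
ee_pos: [0.5753, -0.1056, 0.0838]
orientation: [0.0, 0.999, 0.047, 0.002]
force: [5.4, 0.4, -0.5]
width: 0.0
grasp_force: 2.5
```

Emit:
{"fn": "jog_arm", "kwargs": {
  "targets": [
    {"offset": [-0.001,0,0],"spin": 0,"hand": 0},
    {"offset": [0,0,0],"spin": 0,"hand": 0}
  ]
}}

```text
t: 6.1
ee_pos: [0.5751, -0.1056, 0.084]
orientation: [0.0, 0.999, 0.047, 0.003]
force: [6.7, 0.6, -1.5]
width: 0.0001
grasp_force: 3.3
```

Emit:
{"fn": "jog_arm", "kwargs": {
  "targets": [
    {"offset": [-0.0015,0,0],"spin": 0,"hand": 0},
    {"offset": [0,0,0],"spin": 0,"hand": 0}
  ]
}}

```text
t: 6.35
ee_pos: [0.5749, -0.1057, 0.0843]
orientation: [0.001, 0.999, 0.047, 0.004]
force: [8.7, 0.8, -2.2]
width: -0.0001
grasp_force: 4.5
```

Run:
```python
from h import *
from plan import *
s=arm.read_state();print(s['ee_pos'],s['force'])
c=read_camera('side');print('side px in crop: pin',(proj(c,[*pin,.094])-[235,205])*4.3,'slotend',(proj(c,[*w(.012,-.072),.08])-[235,205])*4.3,(proj(c,[*w(-.012,-.072),.08])-[235,205])*4.3)
b=c['img'][205:345,235:365]
cv2.imwrite('pics/c5.png',cv2.resize(b,None,fx=4.3,fy=4.3,interpolation=cv2.INTER_CUBIC))
```

```text
[ 0.57489176 -0.10572559  0.08433717] [ 8.74110854  0.81184126 -2.21404975]
side px in crop: pin [260.21466373 361.02908665] slotend [294.6834727 400.4223772] [246.49777319 412.94663213]
```

View pics/c5.png

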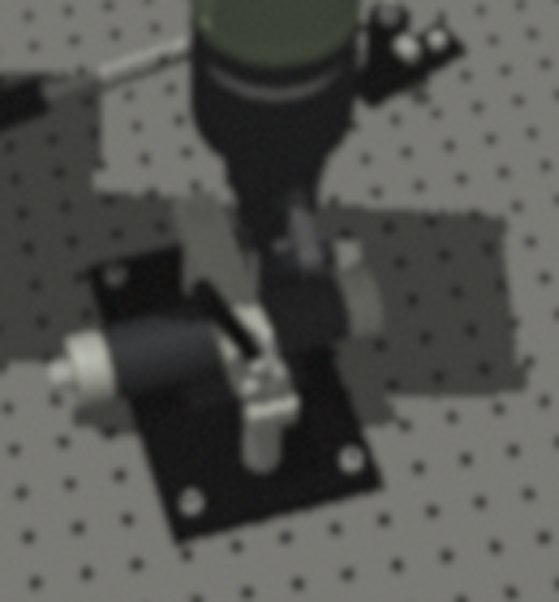

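The strap's slot end, seen at (247–297,405), is on the stud and matches the predicted home position. The finger is also stalled at 9 N, so the strap is home. Next I back off and plan the lever push.

Emit:
{"fn": "jog_arm", "kwargs": {
  "targets": [
    {"offset": [0.015,0.001,0],"spin": 0,"hand": 0},
    {"offset": [0.015,0.001,0],"spin": 0,"hand": 0},
    {"offset": [0,0,0.05],"spin": 0,"hand": 0},
    {"offset": [0,0,0.06],"spin": 0,"hand": 0},
    {"offset": [0,0,0.04],"spin": 0,"hand": 0}
  ]
}}

```text
t: 7.02
ee_pos: [0.602, -0.1036, 0.2359]
orientation: [0.0, 0.999, 0.047, 0.001]
force: [0.1, -0.5, -0.4]
width: 0.0001
grasp_force: 0.0
```

Run:
```python
from plan import *
s,M=tool();print(s['ee_pos'],s['force'])
p0=np.array(s['ee_pos']); P=[]
for a in (1.45,1.25,1.1,.95,.8,.65,.5,.35,.2,.1,.03,-.03):
    r=.072; x=-r*np.cos(a)+.004*np.sin(a)+.011; z=.0935+r*np.sin(a)+.004*np.cos(a)+.014
    p=np.array([*w(x,-.056),z]); print(a,p.round(4),(p-p0).round(4)); p0=p
```

```text
[ 0.60200699 -0.10355208  0.23592584] [ 0.06295041 -0.49949751 -0.37815892]
1.45 [ 0.5648 -0.1725  0.1795] [-0.0372 -0.0689 -0.0565]
1.25 [ 0.5507 -0.1738  0.1771] [-0.0141 -0.0013 -0.0024]
1.1 [ 0.5405 -0.1748  0.1735] [-0.0101 -0.001  -0.0036]
0.95 [ 0.5311 -0.1756  0.1684] [-0.0095 -0.0009 -0.0051]
0.8 [ 0.5224 -0.1765  0.1619] [-0.0086 -0.0008 -0.0065]
0.65 [ 0.5149 -0.1772  0.1543] [-0.0076 -0.0007 -0.0077]
0.5 [ 0.5085 -0.1778  0.1455] [-0.0063 -0.0006 -0.0087]
0.35 [ 0.5035 -0.1782  0.1359] [-0.005  -0.0005 -0.0096]
0.2 [ 0.5    -0.1786  0.1257] [-0.0035 -0.0003 -0.0102]
0.1 [ 0.4986 -0.1787  0.1187] [-0.0015 -0.0001 -0.0071]
0.03 [ 0.498  -0.1788  0.1137] [-0.0006 -0.0001 -0.005 ]
-0.03 [ 0.4977 -0.1788  0.1093] [-0.0002 -0.     -0.0043]
```

Emit:
{"fn": "jog_arm", "kwargs": {
  "targets": [
    {"offset": [0,-0.045,0],"spin": 0,"hand": 0},
    {"offset": [-0.019,-0.024,0],"spin": 0,"hand": 0},
    {"offset": [0,0,-0.045],"spin": 0,"hand": 0},
    {"offset": [-0.018,0,-0.012],"spin": 0,"hand": 0},
    {"offset": [0,0,0],"spin": 0,"hand": 0}
  ]
}}

```text
t: 7.65
ee_pos: [0.5629, -0.1723, 0.1749]
orientation: [-0.001, 0.999, 0.047, -0.002]
force: [-0.1, 0.5, -0.3]
width: 0.0004
grasp_force: 0.0
```

Emit:
{"fn": "jog_arm", "kwargs": {
  "targets": [
    {"offset": [-0.007,-0.0006,-0.001],"spin": 0,"hand": 0},
    {"offset": [-0.007,-0.0006,-0.001],"spin": 0,"hand": 0},
    {"offset": [-0.005,-0.0005,-0.0018],"spin": 0,"hand": 0},
    {"offset": [-0.005,-0.0005,-0.0018],"spin": 0,"hand": 0},
    {"offset": [-0.0047,-0.0004,-0.0025],"spin": 0,"hand": 0}
  ]
}}

```text
t: 8.28
ee_pos: [0.5367, -0.1752, 0.1693]
orientation: [0.0, 0.999, 0.047, 0.002]
force: [3.2, 0.8, 4.2]
width: 0.0003
grasp_force: 2.5
```

Emit:
{"fn": "jog_arm", "kwargs": {
  "targets": [
    {"offset": [-0.0047,-0.0004,-0.0025],"spin": 0,"hand": 0},
    {"offset": [-0.0043,-0.0004,-0.0033],"spin": 0,"hand": 0},
    {"offset": [-0.0043,-0.0004,-0.0033],"spin": 0,"hand": 0},
    {"offset": [0,0,0],"spin": 0,"hand": 0}
  ]
}}

```text
t: 8.78
ee_pos: [0.5213, -0.1765, 0.1587]
orientation: [0.0, 0.999, 0.047, -0.001]
force: [0.7, -0.5, 2.0]
width: 0.0
grasp_force: 1.1
```

Run:
```python
from h import *
s=arm.read_state();print(s['ee_pos'],s['force'])
b=read_camera('side')['img'][205:345,235:365]
cv2.imwrite('pics/c6.png',cv2.resize(b,None,fx=4.2,fy=4.2,interpolation=cv2.INTER_CUBIC))
```

```text
[ 0.52132381 -0.17652765  0.15869294] [ 0.71095667 -0.51324553  2.0431311 ]
```

View pics/c6.png

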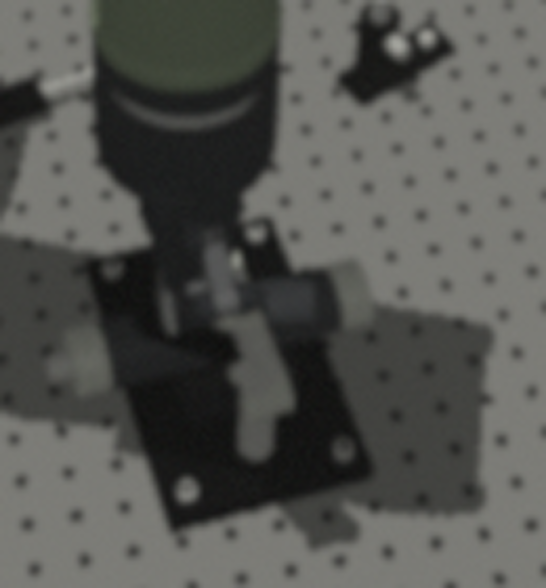

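The forces show the finger is pushing the lever, and the strap end at (270,400) is still on the stud. I continue along the arc.

Emit:
{"fn": "jog_arm", "kwargs": {
  "targets": [
    {"offset": [-0.0065,-0.0007,-0.006],"spin": 0,"hand": 0},
    {"offset": [-0.0063,-0.0006,-0.0087],"spin": 0,"hand": 0},
    {"offset": [-0.005,-0.0005,-0.0096],"spin": 0,"hand": 0},
    {"offset": [0,0,0],"spin": 0,"hand": 0}
  ]
}}

```text
t: 9.32
ee_pos: [0.5033, -0.1781, 0.1339]
orientation: [-0.0, 0.999, 0.047, -0.001]
force: [1.1, 0.7, 0.2]
width: 0.0001
grasp_force: 0.1
```

Emit:
{"fn": "jog_arm", "kwargs": {
  "targets": [
    {"offset": [-0.0035,-0.0003,-0.009],"spin": 0,"hand": 0},
    {"offset": [-0.0015,0,-0.007],"spin": 0,"hand": 0},
    {"offset": [-0.0006,0,-0.004],"spin": 0,"hand": 0},
    {"offset": [0,0,0],"spin": 0,"hand": 0}
  ]
}}

```text
t: 9.82
ee_pos: [0.4985, -0.1784, 0.1145]
orientation: [-0.0, 0.999, 0.047, -0.001]
force: [0.1, -1.2, 0.9]
width: -0.0001
grasp_force: 0.5
```

Emit:
{"fn": "jog_arm", "kwargs": {
  "targets": [
    {"offset": [0,0,-0.002],"spin": 0,"hand": 0},
    {"offset": [0,0,-0.0015],"spin": 0,"hand": 0},
    {"offset": [0,0,0],"spin": 0,"hand": 0}
  ]
}}

```text
t: 10.2
ee_pos: [0.4983, -0.1785, 0.1114]
orientation: [0.0, 0.999, 0.047, -0.001]
force: [-1.3, -1.0, 4.8]
width: -0.0002
grasp_force: 2.6
```

Emit:
{"fn": "jog_arm", "kwargs": {
  "targets": [
    {"offset": [0,0,-0.0015],"spin": 0,"hand": 0},
    {"offset": [0,0,0],"spin": 0,"hand": 0}
  ]
}}

```text
t: 10.45
ee_pos: [0.4983, -0.1785, 0.1111]
orientation: [0.0, 0.999, 0.047, -0.0]
force: [-3.9, -0.1, 13.6]
width: -0.0001
grasp_force: 6.6
```

Emit:
{"fn": "jog_arm", "kwargs": {
  "targets": [
    {"offset": [0,0,-0.001],"spin": 0,"hand": 0},
    {"offset": [0,0,0],"spin": 0,"hand": 0}
  ]
}}

```text
t: 10.7
ee_pos: [0.4983, -0.1786, 0.111]
orientation: [0.0, 0.999, 0.047, -0.0]
force: [-5.8, 1.0, 19.0]
width: -0.0002
grasp_force: 9.4
```

The lever is on its stop: the tip is at 97 mm with the force rising. Now I lift clear and check.

Emit:
{"fn": "jog_arm", "kwargs": {
  "targets": [
    {"offset": [0,0,-0.001],"spin": 0,"hand": 0},
    {"offset": [0,0,0.03],"spin": 0,"hand": 0},
    {"offset": [0,0,0.06],"spin": 0,"hand": 0},
    {"offset": [-0.03,-0.05,0.04],"spin": 0,"hand": 0},
    {"offset": [-0.03,-0.05,0],"spin": 0,"hand": 0}
  ]
}}

```text
t: 11.32
ee_pos: [0.4432, -0.2737, 0.2359]
orientation: [0.002, 0.999, 0.048, 0.002]
force: [-0.2, -0.4, 0.9]
width: 0.0002
grasp_force: 0.0
```

Emit:
{"fn": "jog_arm", "kwargs": {
  "targets": [
    {"offset": [-0.03,-0.05,0],"spin": 0,"hand": 0},
    {"offset": [-0.03,-0.05,0],"spin": 0,"hand": 0},
    {"offset": [-0.03,-0.05,0],"spin": 0,"hand": 0},
    {"offset": [-0.03,-0.05,0],"spin": 0,"hand": 0},
    {"offset": [0,0,0],"spin": 0,"hand": 0}
  ]
}}

```text
t: 11.95
ee_pos: [0.32, -0.4751, 0.2319]
orientation: [-0.001, 0.999, 0.044, -0.001]
force: [-0.0, 0.2, 0.0]
width: -0.0005
grasp_force: 0.0
```

Run:
```python
from h import *
s=arm.read_state();print(s['t'],s['ee_pos'],s['force'])
a=read_camera('top')['img'][130:270,290:420];b=read_camera('side')['img'][205:345,235:365]
cv2.imwrite('pics/c7.png',np.hstack([cv2.resize(x,(400,430),interpolation=cv2.INTER_CUBIC) for x in(a,b)]))
```

```text
11.95 [ 0.31995285 -0.4750814   0.23191626] [-0.01899663  0.18027748  0.02362981]
```

View pics/c7.png

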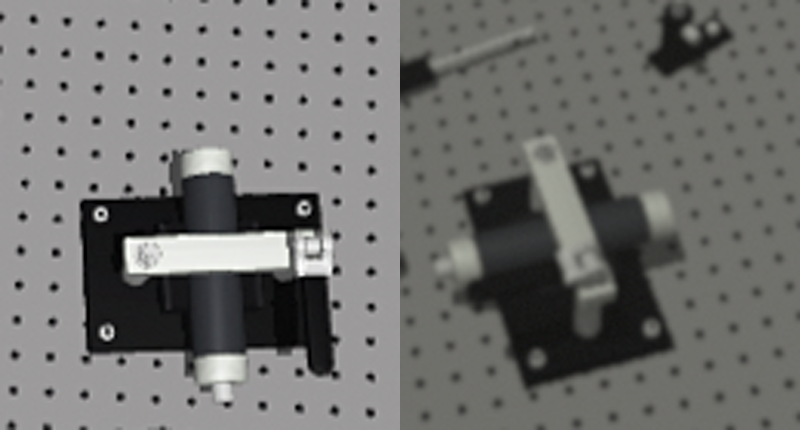

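The strap lies square across the head, from (130,255) to (325,250), with its slot on the stud. The lever lies flat from (315,270) to (320,370), and the laser head has not moved. I hand the job in.

```bash
python3 -c "
from rig import arm
print(arm.sign_off())"
```

```text
the job is handed in; nothing more can be done
None
```

The strap is home on the stud and the cam lever is flat, clamping the laser head where it lay, and the job was handed in after about 12 s of robot time.

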